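# Slide the sign-in clipboard out over the desk edge

### The arm

A 6-joint arm with a two-finger parallel gripper is mounted at the origin on the work surface. World frame = base frame: x ahead of the robot, y to its left, z up, the work surface at z = 0. Lengths are in m, angles in rad, forces in N, time in s.
With the tool pointing down it reaches from about 0.2 to 0.875 m from the base axis. Payload 3.4 kg.
Tool frame: the origin (TCP) lies at the very end of the fingers, on their centre line; the grasp point (between the pads) lies r.grip_depth behind it (r.grip_depth is the distance from the TCP to the grasp point, in m); z points along the fingers, y is the line along which they close (so a half turn about z gives the same grasp; the last joint's range is limited). The gripper opens to 94 mm and grips with 3 to 60 N. Pads are 16 mm wide; open, the fingers measure 119 mm over their backs; the gripper's body (75 mm by 177 mm) begins 78 mm behind the grasp point.
Start: joints at [-1.284, 0.276, 1.505, -0, 1.361, -0.121], TCP at [0.228, -0.528, 0.205] pointing down, gripper open.
Joint ranges: [-2.89, 2.89], [-0.75, 2.08], [0.22, 2.7], [-1.18, 4.32], [0.11, 2.71], [-2.7, 2.7]. Speed limits (rad/s): [2.57, 2.57, 3.14, 3.14, 3.14, 3.14].

### API

Orientations are given as [roll, pitch, yaw] about the fixed x, y, z axes, in that order (R = Rz(yaw) Ry(pitch) Rx(roll)).
In Python, from cell import sensors, get_image, camera_model, workorder, recognise, outline_of, r gives the robot as it stands.
- The arm moves only by the tool carry_out, never from a script. Its argument "motion" is a list of rows, each an object of numbers: "dx", "dy", "dz": the shift along the tool's x, y, z in m; "rx", "ry", "rz": the turn, a rotation vector about the tool's x, y, z in degrees; "gripper": the finger opening in m, from 0 to 0.094. A call has 1 to 5 rows; each row shifts and turns the commanded pose from where the row before left it, along the tool's axes as they then stand; what a row does not reach is not made up. A row lasts 1/10 s, in which the tool goes at most 50 mm and 8.59 degrees, less where a joint would pass 70% of its speed; a pose out of reach is approached as far as the arm can. A call with a gripper value outside its range is refused whole. The fingers move at their own pace and stop on an object; "force" is the grip in N (left out, the last holds). Time passes only in rows, so rows that do not move let the fingers close. It gives the time, the measured TCP pose, the force, the opening and the grip force at its end, in the units of the state.
- sensors.state(): the state, without advancing time (a new reading comes with each control period).
- get_image(name): name is "scene" or "top" or "wrist"; returns (picture, depth): 400x640x3 uint8, red, green, blue; 400x640 float32, m along the optical axis (not along the pixel's ray), 0 where there is no reading.
- camera_model(name): a dict with "mtx" (3x3 intrinsics, pixels), "world_from_camera" (4x4, takes a point from camera to world coordinates); the wrist camera has in their place "tool_from_camera" (4x4, takes a point from camera to tool coordinates, whose origin is the TCP and whose axes are the flange's). Camera axes: x right, y down, z forward; pixel columns grow to the right and rows downward; lengths in m; the calibration is good to about 2 mm. A picture is of the moment at which its call begins: read the wrist's pose just before it. camera_model takes no time and is no camera call.
- workorder.job_done(): hands the job in; it is judged then, once.
Trained networks look in the newest picture that a camera, given by its name, has taken for a name from the list of things; names that differ only in an ending like _2 or _b are one class to them, and where a whole thing is asked for, a point or a joint stands for the part that bears it (a point fixed in the world has none). Each returns a list of dicts, best first, with "score" (0 to 1); they miss things now and then, are a little off and sometimes report something else, mostly with a low value. They report only what shows in the picture. A call takes as long as a camera call.
- recognise(camera, name): "bbox" ([left, top, width, height] in pixels, round what is visible of it).
- outline_of(camera, name): "mask" (400x640 bool, what is visible of it) and "bbox" ([left, top, width, height] in pixels, round what is visible of it).
The state is a dict: "clock": time; "joints": joint angles; "qvel": joint speeds; "joint_torque": joint torques, N m; "tool_pos": TCP position; "eef_rot": TCP orientation; "ft_force": force on the tool from outside, world axes, zero at the start; "moment": the same for the moment, N m; "grip_width": finger opening in m; "finger_force": force on a finger pad.
Only numpy, scipy, OpenCV 4.12 (cv2) and the standard library are available. Lean on these libraries where they do the work, as an engineer would, in place of code of your own. Each camera call takes 0.05 s, during which the arm holds its last target. There are 200 camera calls.

### The job

The brown clipboard lies flat on the desk, too thin to get a hold of. Slide it with the fingertips, never lifting it, to the front edge of the desk (the long edge farthest from the robot) until about 4 cm of it sticks out over the edge, square to the edge, so that a visitor can take it by hand. Leave the notebook, the stapler, the mouse and the phone where they are.

Things in the scene. Friction and masses are not known exactly. Their poses are not given: they have to be found in the camera images.
- clipboard: loose brown hardboard clipboard, 160 mm (its x) by 225 mm (its y), board 5 mm thick, 0.15 to 0.3 kg, a thin sheaf of ruled sheets on top (to 6.5 mm), a steel clip along one long side. Origin: centre of the board's underside, on the desk top. +x points to the long side without the clip, which faces the front edge of the desk to within about 0.35 rad; y runs along the long sides.
- clipboard_front (a point): middle of the clipboard's long side without the clip (80 mm from the origin along +x), at the underside; axes as the clipboard's. This is the side that must stick out over the desk edge.
- clipboard_clip (a point): middle of the long side at the clip (80 mm from the origin along -x), at the underside; axes as the clipboard's. This side faces the robot. The clip: 120 mm along y, centred, 30 mm deep, its back 2 mm inside the long side, top 12 mm above the desk (20 mm in the middle 70 mm). Pushed at two points of this side at once, the board turns to lie flat against them and follows by friction.
- desk_edge (a point): point on the top of the desk's straight front edge, at the middle of the desk's width; x points horizontally outward, square to the edge, y along the edge, z up. The desk top is flat at height 0, the edge is vertical and there is nothing beyond it. The desk stands a little differently each time (some cm, up to 0.06 rad).
- notebook: closed black notebook lying flat, 148 (x) by 210 (y) by 13 mm; origin at the centre of its underside. It lies beside the clipboard, on its left or its right. To be left alone.
- stapler: black stapler, 135 (x) by 34 (y) by 57 mm high, standing between clipboard and notebook; origin at the centre of its underside. To be left alone.
- mouse: dark cordless mouse, 105 (x) by 62 (y) by 34 mm; origin at the centre of its underside. To be left alone.
- phone: phone lying flat, 152 (x) by 73 (y) by 8 mm; origin at the centre of its underside. To be left alone.

How it is judged:
By the outcome, as a careful person would: the job done as asked, in the order asked, and still so for the second after the job is handed in, with the robot touching nothing.
It also fails if it takes over 51 s, if anything falls off the work surface, if the arm or the gripper's body presses on something with over 40 N, if the wrist force passes 120 N, or if a joint passes its speed limit or range.

## Working session

There is one attempt and no reset: what is moved stays moved. The work goes in short steps, Python scripts to look and compute and a tool call to move; the robot and the scene stay as the last step left them, time stands still between calls to the robot, and variables do not carry over. Pictures are saved under pics/ and viewed, at most 10 in all, crops included, and the job is handed in when it is done.

Besides the shell and the picture viewer there is one more tool, called after "Request:" as name([rows], argument=value, ...), one row to a line, values as JSON. carry_out: Moves the arm, as the interface text tells. Its arguments: {"type":"object","properties":{"motion":{"type":"array"},"force":{"type":"number"}},"required":["motion"]}

```bash
mkdir -p pics; ls; python3 - <<'E'
from cell import sensors, get_image, camera_model
import cv2
print(sensors.state())
for n in ("top","scene"):
    im,d=get_image(n); cv2.imwrite(f"pics/{n}0.png",im[:,:,::-1]); m=camera_model(n); print(m["mtx"],m["world_from_camera"])
E
```

```text
pics
{'clock': 0.0, 'joints': array([-1.28398108e+00,  2.76588250e-01,  1.50611563e+00, -2.68180003e-05,
        1.36066827e+00, -1.21020107e-01]), 'qvel': array([-0.00038969,  0.00240334,  0.00141031, -0.00081781, -0.00075942,
        0.00156695]), 'joint_torque': array([ 1.82747852e-03, -4.04577649e+01, -2.37230551e+01,  7.06507824e-02,
        3.45541863e-02, -1.47178362e-04]), 'tool_pos': array([ 0.22787488, -0.52731314,  0.20461555]), 'eef_rot': array([-3.13982302e+00, -1.88801995e-04,  4.07840806e-01]), 'ft_force': array([-0.63749349, -0.10615867, -0.20508153]), 'moment': array([ 0.02756341,  0.00145593, -0.03823346]), 'finger_force': 0.0, 'grip_width': 0.09392686905829274}
[[498.11087314   0.         314.98969251]
 [  0.         498.11087314 195.06510536]
 [  0.           0.           1.        ]] [[ 0.0271111  -0.99352141  0.11036396  0.32778279]
 [-0.9996155  -0.02758738 -0.00279054  0.14169473]
 [ 0.00581712 -0.11024587 -0.99388732  1.16005689]
 [ 0.          0.          0.          1.        ]]
[[415.285518     0.         316.09020266]
 [  0.         415.285518   200.48267158]
 [  0.           0.           1.        ]] [[ 0.75856335  0.35121801 -0.54884201  1.01269255]
 [ 0.65112645 -0.44065886  0.61794346 -0.47932378]
 [-0.02481922 -0.82611481 -0.56295499  0.60973886]
 [ 0.          0.          0.          1.        ]]
```

View pics/top0.png

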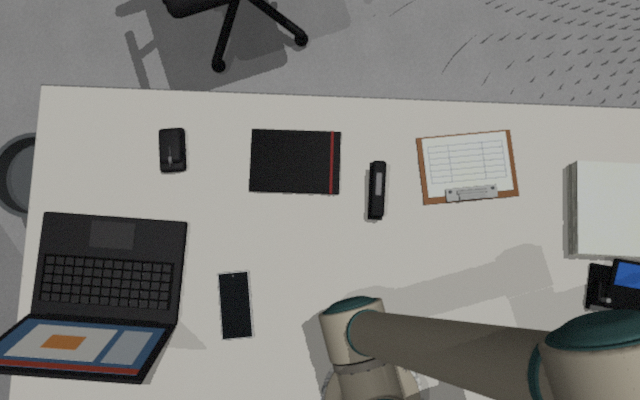

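View pics/scene0.png

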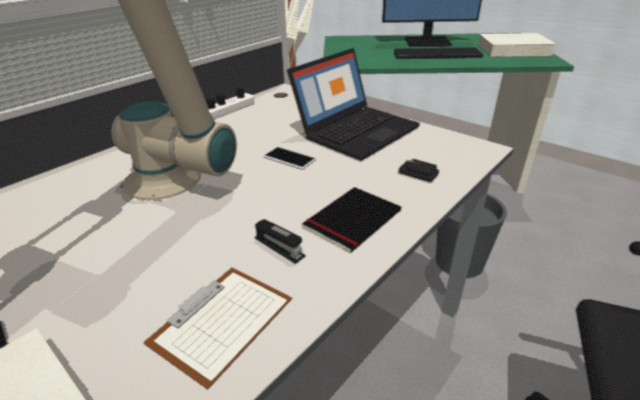

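The top view shows the desk's front edge from (40,86) to (640,107). The clipboard is at about (467,167) with its clip at the bottom (470,193), and the stapler at (377,190) is on its left. The scene view agrees, and there is free space behind the clip.

```bash
cat > h.py <<'E'
from cell import sensors, get_image, camera_model, outline_of
import numpy as np, cv2
def ray2plane(n,uv,z,T=None):
    m=camera_model(n); T=m["world_from_camera"] if T is None else T
    uv=np.atleast_2d(uv).astype(float)
    p=np.c_[uv,np.ones(len(uv))]@np.linalg.inv(m["mtx"]).T@T[:3,:3].T
    return T[:3,3]+p*((z-T[2,3])/p[:,2])[:,None]
def edge(n="top"):
    im,d=get_image(n); g=cv2.GaussianBlur(cv2.cvtColor(im,cv2.COLOR_RGB2GRAY),(3,3),0).astype(int)
    pts=[]
    for u in range(60,630,4):
        c=g[70:125,u]; k=np.argmax(np.diff(c)); pts.append((u,70+k+.5))
    w=ray2plane(n,pts,0)[:,:2]
    for _ in range(5):
        a,b=np.polyfit(w[:,1],w[:,0],1); r=w[:,0]-a*w[:,1]-b; w=w[abs(r)<max(.002,2*np.median(abs(r)))]
    return im,a,b,len(w),np.std(r)   # edge: x=a*y+b
def board(n="top"):
    o=outline_of(n,"clipboard"); m=o[0]["mask"]
    c=max(cv2.findContours(m.astype(np.uint8),0,1)[0],key=cv2.contourArea)[:,0]
    w=ray2plane(n,c,.005)[:,:2]
    return o[0]["score"],cv2.minAreaRect(w.astype(np.float32)),m
E
python3 - <<'E'
from h import *
im,a,b,k,s=edge(); print("edge",a,b,k,s, "yaw",-np.arctan(a))
sc,R,m=board(); print(sc,R,cv2.boxPoints(R))
from cell import recognise
o=outline_of("top","stapler"); print(o[0]["score"],o[0]["bbox"]); mm=o[0]["mask"]; v,u=np.nonzero(mm)
w=ray2plane("top",np.c_[u,v],0.03); print(w.min(0),w.max(0))
E
```

```text
edge 0.011900119078886757 0.6943134095190969 125 0.0007236997405072491 yaw -0.011899557390081795
0.78 ((0.5325289964675903, -0.21516820788383484), (0.1600366085767746, 0.22554709017276764), 6.974609851837158) [[ 0.43940878 -0.11294577]
 [ 0.46679688 -0.33682382]
 [ 0.6256492  -0.31739065]
 [ 0.5982611  -0.09351259]]
0.74 [363.7, 160.3, 21.7, 56.1]
[ 0.402293   -0.01901733  0.03      ] [0.53635094 0.01934562 0.03      ]
```

Request:
carry_out([
  {"rz":5.5},
  {"rz":5.5},
  {"rz":5.4},
  {"dx":0.028,"dy":-0.034},
  {"dx":0.028,"dy":-0.034},
])

```text
$.motion[0]: bad value
```

Request:
carry_out([
  {"dx":0.028,"dy":-0.034},
  {"dx":0.028,"dy":-0.034},
  {"dx":0.028,"dy":-0.034},
  {"dx":0.028,"dy":-0.034},
  {"dx":0.028,"dy":-0.034},
])

```text
$.motion[0]: bad value
```

Request:
carry_out([
  {"dx":0.028,"dy":-0.034},
  {"dx":0},
  {"dx":0},
  {"dx":0},
])

```text
$.motion[0]: bad value
```

Request:
carry_out([
  {"dx":0,"dy":0,"dz":0,"rx":0,"ry":0,"rz":5.5,"gripper":0.094},
  {"dx":0,"dy":0,"dz":0,"rx":0,"ry":0,"rz":5.5,"gripper":0.094},
  {"dx":0,"dy":0,"dz":0,"rx":0,"ry":0,"rz":5.4,"gripper":0.094},
])

```text
clock: 0.55
tool_pos: [0.228, -0.5278, 0.2053]
eef_rot: [-3.141, 0.0, 0.118]
ft_force: [0.1, 0.2, -0.9]
grip_width: 0.0941
finger_force: 0.0
```

Request:
carry_out([
  {"dx":0.028,"dy":-0.034,"dz":0,"rx":0,"ry":0,"rz":0,"gripper":0.094},
  {"dx":0.028,"dy":-0.034,"dz":0,"rx":0,"ry":0,"rz":0,"gripper":0.094},
  {"dx":0.028,"dy":-0.034,"dz":0,"rx":0,"ry":0,"rz":0,"gripper":0.094},
  {"dx":0.028,"dy":-0.034,"dz":0,"rx":0,"ry":0,"rz":0,"gripper":0.094},
])

```text
clock: 0.95
tool_pos: [0.3233, -0.3779, 0.2054]
eef_rot: [-3.142, -0.0, 0.121]
ft_force: [0.6, -0.0, -0.0]
grip_width: 0.0938
finger_force: 0.0
```

Request:
carry_out([
  {"dx":0.028,"dy":-0.034,"dz":0,"rx":0,"ry":0,"rz":0,"gripper":0.094},
  {"dx":0.028,"dy":-0.034,"dz":0,"rx":0,"ry":0,"rz":0,"gripper":0.094},
  {"dx":0.028,"dy":-0.034,"dz":0,"rx":0,"ry":0,"rz":0,"gripper":0.094},
  {"dx":0.028,"dy":-0.034,"dz":0,"rx":0,"ry":0,"rz":0,"gripper":0.094},
  {"dx":0,"dy":0,"dz":0,"rx":0,"ry":0,"rz":0,"gripper":0.094},
])

```text
clock: 1.45
tool_pos: [0.4193, -0.2263, 0.2056]
eef_rot: [-3.14, -0.002, 0.128]
ft_force: [-0.6, -0.3, 0.2]
grip_width: 0.0939
finger_force: 0.0
```

Request:
carry_out([
  {"dx":0,"dy":0,"dz":0.045,"rx":0,"ry":0,"rz":0,"gripper":0.094},
  {"dx":0,"dy":0,"dz":0.045,"rx":0,"ry":0,"rz":0,"gripper":0.094},
  {"dx":0,"dy":0,"dz":0.045,"rx":0,"ry":0,"rz":0,"gripper":0.094},
  {"dx":0,"dy":0,"dz":0.045,"rx":0,"ry":0,"rz":0,"gripper":0.094},
  {"dx":0,"dy":0,"dz":0,"rx":0,"ry":0,"rz":0,"gripper":0.094},
])

```text
clock: 1.95
tool_pos: [0.4128, -0.2284, 0.0209]
eef_rot: [-3.133, 0.009, 0.121]
ft_force: [-1.0, 0.6, -0.7]
grip_width: 0.094
finger_force: 0.0
```

Request:
carry_out([
  {"dx":0,"dy":0,"dz":0.012,"rx":0,"ry":0,"rz":0,"gripper":0.094},
  {"dx":0,"dy":0,"dz":0.008,"rx":0,"ry":0,"rz":0,"gripper":0.094},
  {"dx":0,"dy":0,"dz":0.002,"rx":0,"ry":0,"rz":0,"gripper":0.094},
  {"dx":0,"dy":0,"dz":0,"rx":0,"ry":0,"rz":0,"gripper":0.094},
])

```text
clock: 2.35
tool_pos: [0.4179, -0.2314, 0.0044]
eef_rot: [3.14, -0.001, 0.121]
ft_force: [-0.0, -0.5, -0.0]
grip_width: 0.0942
finger_force: 0.0
```

```bash
python3 - <<'E'
from h import *
im,_=get_image("top"); cv2.imwrite("pics/t1.png",im[80:280,330:600,::-1].repeat(2,0).repeat(2,1))
E
```

```text
(no output)
```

View pics/t1.png

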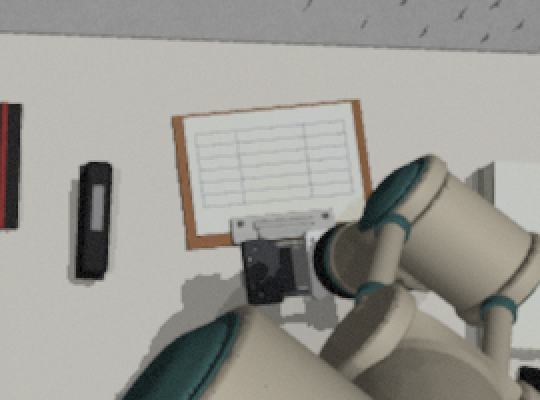

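The crop shows the gripper behind the clip, at about (280,270) in the crop, with nothing in the way. I'll lower it slightly and advance to contact.

Request:
carry_out([
  {"dx":0,"dy":0,"dz":0.0015,"rx":0,"ry":0,"rz":0,"gripper":0.094},
  {"dx":0.006,"dy":0,"dz":0,"rx":0,"ry":0,"rz":0,"gripper":0.094},
  {"dx":0.006,"dy":0,"dz":0,"rx":0,"ry":0,"rz":0,"gripper":0.094},
  {"dx":0.006,"dy":0,"dz":0,"rx":0,"ry":0,"rz":0,"gripper":0.094},
  {"dx":0,"dy":0,"dz":0,"rx":0,"ry":0,"rz":0,"gripper":0.094},
])

```text
clock: 2.9
tool_pos: [0.4366, -0.2288, 0.0021]
eef_rot: [3.141, -0.001, 0.122]
ft_force: [-0.5, 0.6, -0.1]
grip_width: 0.094
finger_force: 0.0
```

Request:
carry_out([
  {"dx":0.006,"dy":0,"dz":0,"rx":0,"ry":0,"rz":0,"gripper":0.094},
  {"dx":0.006,"dy":0,"dz":0,"rx":0,"ry":0,"rz":0,"gripper":0.094},
  {"dx":0.006,"dy":0,"dz":0,"rx":0,"ry":0,"rz":0,"gripper":0.094},
])

```text
clock: 3.2
tool_pos: [0.4529, -0.2261, 0.0019]
eef_rot: [-3.141, 0.001, 0.122]
ft_force: [-2.1, -0.0, 1.7]
grip_width: 0.094
finger_force: 1.1
```

Request:
carry_out([
  {"dx":0.008,"dy":0,"dz":-0.0005,"rx":0,"ry":0,"rz":1,"gripper":0.094},
  {"dx":0.008,"dy":0,"dz":0,"rx":0,"ry":0,"rz":1,"gripper":0.094},
  {"dx":0.008,"dy":0,"dz":0,"rx":0,"ry":0,"rz":1,"gripper":0.094},
  {"dx":0.008,"dy":0,"dz":0,"rx":0,"ry":0,"rz":1,"gripper":0.094},
])

```text
clock: 3.6
tool_pos: [0.4857, -0.2232, 0.0024]
eef_rot: [-3.142, 0.0, 0.05]
ft_force: [-2.1, -0.1, -0.5]
grip_width: 0.0944
finger_force: 0.4
```

Request:
carry_out([
  {"dx":0.008,"dy":0,"dz":0,"rx":0,"ry":0,"rz":1,"gripper":0.094},
  {"dx":0.008,"dy":0,"dz":0,"rx":0,"ry":0,"rz":1,"gripper":0.094},
  {"dx":0.006,"dy":0,"dz":0,"rx":0,"ry":0,"rz":1,"gripper":0.094},
  {"dx":0.004,"dy":0,"dz":0,"rx":0,"ry":0,"rz":0.7,"gripper":0.094},
  {"dx":0,"dy":0,"dz":0,"rx":0,"ry":0,"rz":0,"gripper":0.094},
])

```text
clock: 4.1
tool_pos: [0.5119, -0.2227, 0.0025]
eef_rot: [3.141, -0.001, -0.013]
ft_force: [-0.3, 0.3, -0.5]
grip_width: 0.094
finger_force: 0.0
```

```bash
python3 - <<'E'
from h import *
print(sensors.state()["eef_rot"],sensors.state()["tool_pos"])
im,a,b,k,s=edge(); print(a,b,k); sc,R,m=board(); print(sc,R); print(cv2.boxPoints(R))
o=im.copy(); c=cv2.findContours(m.astype(np.uint8),0,1)[0]; cv2.drawContours(o,c,-1,(255,0,0),1); cv2.imwrite("pics/t2.png",o[70:270,350:600,::-1].repeat(3,0).repeat(3,1))
E
```

```text
[ 3.14112323e+00 -1.05944482e-03 -1.31025176e-02] [ 0.5119015  -0.22274973  0.00254977]
0.011826306621379307 0.6941542777318789 114
0.56 ((0.5994385480880737, -0.2207583338022232), (0.16187995672225952, 0.2203417718410492), 0.4774031937122345)
[[ 0.51758343 -0.11126567]
 [ 0.5194194  -0.3315998 ]
 [ 0.68129367 -0.33025098]
 [ 0.6794577  -0.10991687]]
```

View pics/t2.png

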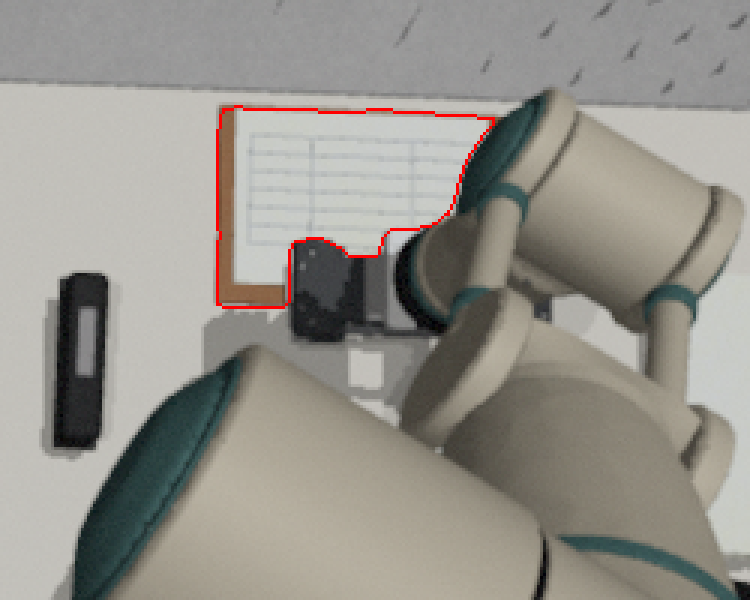

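The board now lies against the fingers, nearly parallel to the edge, and its front side (crop row about 110) is about 11 mm short of it. It needs about 51 mm more, so I'll push most of that and measure again.

Request:
carry_out([
  {"dx":0.004,"dy":0,"dz":0,"rx":0,"ry":0,"rz":0,"gripper":0.094},
  {"dx":0.008,"dy":0,"dz":0,"rx":0,"ry":0,"rz":0,"gripper":0.094},
  {"dx":0.008,"dy":0,"dz":0,"rx":0,"ry":0,"rz":0,"gripper":0.094},
  {"dx":0.008,"dy":0,"dz":0,"rx":0,"ry":0,"rz":0,"gripper":0.094},
  {"dx":0.006,"dy":0,"dz":0,"rx":0,"ry":0,"rz":0,"gripper":0.094},
])

```text
clock: 4.7
tool_pos: [0.546, -0.2231, 0.0025]
eef_rot: [3.141, -0.0, -0.013]
ft_force: [-2.7, -0.0, 2.1]
grip_width: 0.0941
finger_force: 0.9
```

Request:
carry_out([
  {"dx":0.005,"dy":0,"dz":0,"rx":0,"ry":0,"rz":0,"gripper":0.094},
  {"dx":0.004,"dy":0,"dz":0,"rx":0,"ry":0,"rz":0,"gripper":0.094},
  {"dx":0.002,"dy":0,"dz":0,"rx":0,"ry":0,"rz":0,"gripper":0.094},
  {"dx":0,"dy":0,"dz":0,"rx":0,"ry":0,"rz":0,"gripper":0.094},
])

```text
clock: 5.1
tool_pos: [0.5565, -0.2232, 0.0025]
eef_rot: [3.141, -0.001, -0.013]
ft_force: [-1.5, -0.3, 0.0]
grip_width: 0.0938
finger_force: 0.2
```

```bash
python3 - <<'E'
from h import *
print(sensors.state()["eef_rot"],sensors.state()["tool_pos"])
im,_=get_image("top"); sc,R,m=board(); print(sc,R); print(cv2.boxPoints(R))
# front side line from the mask: topmost pixel per column
v,u=np.nonzero(m); cols=np.arange(u.min()+6,u.max()-25)
w=ray2plane("top",[(c,v[u==c].min()-.5) for c in cols],.005)[:,:2]
for _ in range(4):
    a,b=np.polyfit(w[:,1],w[:,0],1); r=abs(w[:,0]-a*w[:,1]-b); w=w[r<max(.002,2*np.median(r))]
print("front",a,b,len(w),"overhang at -.22",a*-.22+b-(.6942-.22*.0119))
E
```

```text
[ 3.14142978e+00 -7.77774020e-04 -1.28601444e-02] [ 0.55650109 -0.22315239  0.00246193]
0.92 ((0.6429474949836731, -0.21082043647766113), (0.20231936872005463, 0.16371990740299225), 88.27189636230469)
[[ 0.5580742  -0.3094655 ]
 [ 0.72171956 -0.31440273]
 [ 0.7278208  -0.11217538]
 [ 0.5641754  -0.10723814]]
front 0.012624273682195415 0.7264603804228912 55 overhang at -.22 0.03210104021280813
```

Request:
carry_out([
  {"dx":0.003,"dy":0,"dz":0,"rx":0,"ry":0,"rz":0,"gripper":0.094},
  {"dx":0.003,"dy":0,"dz":0,"rx":0,"ry":0,"rz":0,"gripper":0.094},
  {"dx":0.001,"dy":0,"dz":0,"rx":0,"ry":0,"rz":0,"gripper":0.094},
  {"dx":0,"dy":0,"dz":0,"rx":0,"ry":0,"rz":0,"gripper":0.094},
])

```text
clock: 5.6
tool_pos: [0.5633, -0.2233, 0.0025]
eef_rot: [3.141, -0.0, -0.013]
ft_force: [-1.4, 0.6, 0.4]
grip_width: 0.0943
finger_force: 0.5
```

Request:
carry_out([
  {"dx":-0.01,"dy":0,"dz":0,"rx":0,"ry":0,"rz":0,"gripper":0.094},
  {"dx":-0.03,"dy":0,"dz":0,"rx":0,"ry":0,"rz":0,"gripper":0.094},
  {"dx":-0.045,"dy":0,"dz":-0.01,"rx":0,"ry":0,"rz":0,"gripper":0.094},
  {"dx":-0.045,"dy":0,"dz":-0.02,"rx":0,"ry":0,"rz":0,"gripper":0.094},
  {"dx":-0.04,"dy":0,"dz":-0.03,"rx":0,"ry":0,"rz":0,"gripper":0.094},
])

```text
clock: 6.1
tool_pos: [0.3895, -0.2195, 0.0616]
eef_rot: [-3.139, 0.003, -0.013]
ft_force: [-0.3, -0.5, -0.1]
grip_width: 0.0937
finger_force: 0.0
```

Request:
carry_out([
  {"dx":-0.03,"dy":0,"dz":-0.03,"rx":0,"ry":0,"rz":0,"gripper":0.094},
  {"dx":-0.03,"dy":0,"dz":-0.03,"rx":0,"ry":0,"rz":0,"gripper":0.094},
  {"dx":0,"dy":0,"dz":0,"rx":0,"ry":0,"rz":0,"gripper":0.094},
  {"dx":0,"dy":0,"dz":0,"rx":0,"ry":0,"rz":0,"gripper":0.094},
])

```text
clock: 6.5
tool_pos: [0.3332, -0.2207, 0.1231]
eef_rot: [3.14, -0.003, -0.014]
ft_force: [0.0, 0.0, 0.3]
grip_width: 0.0941
finger_force: 0.0
```

```bash
python3 - <<'E'
from h import *
im,_=get_image("top"); sc,R,m=board(); print(sc,R); B=cv2.boxPoints(R); print(B)
print("overhang",B[:,0]-(.6942+.0119*B[:,1]))
cv2.imwrite("pics/t3.png",im[:,:,::-1])
E
```

```text
0.78 ((0.6495134830474854, -0.2228759229183197), (0.22459548711776733, 0.1602446287870407), 89.4258041381836)
[[ 0.5682698  -0.3343651 ]
 [ 0.7285064  -0.33597097]
 [ 0.7307572  -0.11138675]
 [ 0.5705206  -0.10978088]]
overhang [-0.12195122  0.03830445  0.03788269 -0.12237298]
```

View pics/t3.png

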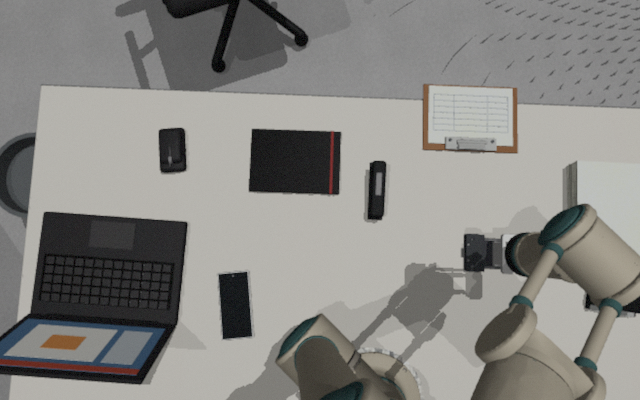

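The picture shows the clipboard at about (470,118), square to the edge and sticking out about 38–40 mm. The other items haven't moved and the arm is clear.

```bash
python3 -c "
from cell import workorder; print(workorder.job_done())"
```

```text
the job is handed in; nothing more can be done
None
```

The clipboard now sticks out about 4 cm over the front edge (38 mm by camera, about 40 mm by arm position), square to it within about 0.002 rad; the notebook, stapler, mouse and phone were not touched, and the job was handed in at about 6.6 s with the arm clear.

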